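# Lock the turning peel in its stand and draw out its handle

## Task

The telescoping turning peel lies in its wooden stand and its handle slide is to be oiled: first swing the stand's keeper bar shut across the peel until it clicks home, then press the release button in the side of the handle and, keeping it pressed, draw the handle out to its second stop, as far as it goes. Finish while still holding it there, fully drawn out: the handle springs back if it is let go. Leave the peel lying in its stand and the other kitchen things where they are.

Things in the scene. Friction and masses are not known exactly. Their poses are not given: they have to be found in the camera images.
- stand: wooden stand screwed to the bench: base board 200 x 150 x 14 mm and two slotted uprights (18 mm thick, tops 62 mm above the bench, centred 70 mm either side of the middle) in which the peel lies. Origin: middle of the base's underside, on the bench; x runs along the peel from its handle towards its round blade, z up. The handle is drawn out along -x.
- peel: telescoping turning peel (small pizza peel), loose, about 0.55 kg, lying level in the stand's slots with its axes parallel to the stand's: 22 mm square aluminium sleeve 200 mm long, two black collars that stop it sliding along the stand, round steel blade of 140 mm at the +x end, black handle at the -x end. Origin: underside of the sleeve at mid length, 39 mm above the bench; sleeve axis 50 mm up.
- grip (a point): middle of the peel's black handle grip, on the axis, 50 mm above the bench and, when home, 153 mm from the stand's middle along its -x. Grip 28 mm wide, 34 mm high, 75 mm long (68 mm clear between its end flanges; the flange at the free end is 48 mm wide and 44 mm high, the other 40 x 34 mm). Moves with the handle.
- handle (a joint): how far the handle and its steel rod are drawn out of the sleeve along the stand's -x, m: 0 home, first stop 0.055, second stop 0.110 (end of travel). A spring pulls it back with 2 to 4 N. Locked at home and again at the first stop unless the release button is kept pressed; with the button in it runs past the first stop. Let go beyond the first stop it springs back to about 0.07.
- release (a joint): release button of the handle, m: 0 out, 0.005 fully in, unlocks at about 0.0035. It is pressed towards the grip's middle (the stand's -y); 5 N presses it fully. Closing the gripper across the grip from above with about 25 N, one finger on the button and the other on the far side, presses it and holds the handle in one go.
- release_face (a point): middle of the outer face of the release button: a grey bar 44 mm long (along the grip) and 18 mm high on the +y side of the grip (stand's axes), standing 6 mm proud of the grip's side: 20 mm from the grip's middle line when out, 15 mm when pressed
- keeper (a joint): keeper bar angle, rad: 0 shut (bar square across the sleeve, along the stand's +y), 1 to 1.5 at the start (bar swung about its upright hinge towards the stand's +x). Stays where it is left. A sprung ball must be ridden over at about 0.1 (3 to 8 N at the peg); past it the bar clicks to within 0.03 of shut and is held there.
- keeper_hinge (a point): upright hinge of the keeper bar, at stand x = +20 mm, y = -45 mm, 66 mm above the bench
- keeper_peg (a point): on the axis of the upright steel finger peg near the bar's free end, 109 mm above the bench; the peg is 14 mm across and stands from 78 to 123 mm above the bench. The bar is 16 mm wide, 12 mm thick and passes 6 mm above the sleeve. Open by the angle a, the peg lies 112 mm from the hinge in the direction (sin a, cos a) of the stand's x, y.
- cup: bystander: steel measuring cup, 84 mm across, 40 mm high, flat black handle 100 mm; origin under the cup's middle
- spoon: bystander: steel measuring spoon, 40 mm across, 18 mm high, handle 90 mm; origin under its bowl
- spatula: bystander: spatula with wooden handle, 250 mm long, lying; origin under its middle
- bowl: bystander: white bowl, 140 mm across, 65 mm high; origin under its middle
- jar: bystander: glass jar with steel cap, 64 mm across, 95 mm high; origin under its middle
- mug: bystander: blue mug, 80 mm across, 90 mm high; origin under its middle
- tin: bystander: dark loaf tin, 110 x 220 x 60 mm; origin under its middle

How it is judged (in metres and radians):
On the way, in this order (a step that is already met when the one before it is completed fails the run):
1. the keeper bar is swung shut and clicked into its detent, the handle still home (value of joint keeper below 0.06 rad and value of joint handle below 0.01 m), for 0.2 s.
2. the release button is pressed in, with the keeper bar shut (value of joint release above 0.003 m and value of joint keeper below 0.06 rad), for 0.1 s.
At the end, for the whole second after the job is handed in: Keeper bar within 0.06 rad of shut; handle drawn out to the second stop (within 8 mm of 110 mm) and still (under 20 mm/s), held there by the fingers (at least 2 N of contact); peel still level and seated in the stand (within 7 mm along it, 5 mm below to 7 mm above its seat, tilt under 0.12 rad) (value of joint keeper below 0.06 rad and value of joint handle above 0.102 m and velocity of joint handle between -0.02 and 0.02 m/s and contact force between the fingers and peel above 2 N and x of peel in the frame of stand between -0.007 and 0.007 m and z of peel in the frame of stand between 0.034 and 0.046 m and angle between peel's own z axis and vertical below 0.12 rad); the arm keeps its last pose, push and grip.
It fails at once if one of the other kitchen things is shifted by more than 40 mm (distance of any of cup, spoon, spatula, bowl, jar, mug, tin from where it was at the start of the episode above 0.04 m).
It also fails if it takes over 56 s, if anything falls off the work surface, if the arm or the gripper's body presses on something with over 40 N, if the wrist force passes 120 N, or if a joint passes its speed limit or range.

## Robot

A 7-joint arm with a two-finger parallel gripper is mounted at the origin on the work surface. World frame = base frame: x ahead of the robot, y to its left, z up, the work surface at z = 0. Lengths are in m, angles in degrees, forces in N, time in s.
With the tool pointing down it reaches from about 0.35 to 0.9 m from the base axis. Payload 8.1 kg.
Tool frame: the origin (TCP) lies on the centre line of the jaws, within the pads' length; the fingertips stand 25 mm ahead of it and the grasp point (between the pads) lies 6 mm ahead of it; z points along the fingers, y is the line along which they close (so a half turn about z gives the same grasp; the last joint's range is limited). The gripper opens to 92 mm and grips with 3 to 60 N. Pads are 19 mm wide; open, the fingers measure 130 mm over their backs; the gripper's body (75 mm by 190 mm) begins 47 mm behind the grasp point.
Start: joints at [-73.201, 24.895, 1.432, 90.138, -0.665, 64.973, -4.303], TCP at [0.241, 0.577, 0.252] pointing down, gripper open.
Joint ranges: [-149.89, 149.89], [-25.12, 119.58], [-72.63, 75.52], [4.76, 147.25], [-75.54, 255.54], [6.69, 114.76], [-157.13, 157.13]. Speed limits (degrees/s): [127.2, 127.2, 172.46, 172.46, 180, 180, 180].

## Interface

Orientations are given as a 3x3 rotation matrix whose columns are the frame's x, y, z axes.
In Python, from station import monitor, imaging, job gives the robot as it stands.
- The arm moves only by the shell command python3 -m crank 'ROWS' [FORCE]. ROWS is text: rows parted by semicolons, each of 7 numbers parted by spaces: the shift along the tool's x, y, z in mm, then the turn, a rotation vector about the tool's x, y, z in rad, then the opening, from -1 (shut) to 1 (fully open). In form: x y z ax ay az fingers; .... A call has 1 to 12 rows; each row shifts and turns the commanded pose from where the row before left it, along the tool's axes as they then stand; what a row does not reach is not made up. A row lasts 1/12 s, in which the tool goes at most 41.7 mm and 7.16 degrees, less where a joint would pass 70% of its speed; a pose out of reach is approached as far as the arm can. A call is refused whole if a number of a shift passes 41.7 or a number of a turn 0.125, either way. A call with a gripper value outside its range is refused whole. The fingers move at their own pace and stop on an object; FORCE is the grip in N (left out, the last holds). Time passes only in rows, so rows that do not move let the fingers close. It gives the time, the measured TCP pose, the force, the opening and the grip force at its end, in the units of the state.
- monitor.sense(): the state, without advancing time (a new reading comes with each control period).
- imaging.capture(name): name is "scene" or "top" or "wrist"; returns the picture (400x640x3 uint8, red, green, blue); there is no depth.
- imaging.camera_params(name): a dict with "fov_y" (degrees; the focal length in pixels is half the picture's height over the tangent of half this angle, whatever the lens; pixels are square), "cx", "cy" (the principal point, pixels), "rvec" (rotation vector, rad) and "tvec" (3), from world to camera coordinates, as OpenCV has them. Camera axes: x right, y down, z forward; pixel columns grow to the right and rows downward; lengths in m; the calibration is good to about 2 mm. A picture is of the moment at which its call begins: read the wrist's pose just before it. camera_params takes no time and is no camera call; for the wrist camera it gives the pose at the moment of the call.
- job.sign_off(): hands the job in; it is judged then, once.
The state is a dict: "t": time; "joint_pos": joint angles; "joint_velocities": joint speeds; "tau": joint torques, N m; "eef_pos": TCP position; "eef_rot": TCP orientation; "ft_force": force on the tool from outside, world axes, zero at the start; "wrist_torque": the same for the moment, N m; "opening": finger opening in m; "finger_force": force on a finger pad.
Only numpy, scipy, OpenCV 4.12 (cv2) and the standard library are available. Lean on these libraries where they do the work, as an engineer would, in place of code of your own. Each camera call takes 0.05 s, during which the arm holds its last target. There are 200 camera calls.

## Working session

There is one attempt and no reset: what is moved stays moved. The work goes in short steps, Python scripts to look and compute and a shell command to move; the robot and the scene stay as the last step left them, time stands still between calls to the robot, and variables do not carry over. Pictures are saved under pics/ and viewed, at most 10 in all, crops included, and the job is handed in when it is done.

```bash
mkdir -p pics; ls
python3 - <<'E'
from station import monitor, imaging
import cv2,numpy as np
s=monitor.sense();print(s)
for n in("scene","top"):
    p=imaging.camera_params(n);print(n,p)
    cv2.imwrite(f"pics/{n}0.png",imaging.capture(n)[:,:,::-1])
E
```

```text
pics
{'t': 0.0, 'joint_pos': array([-73.20027439,  24.93702641,   1.43076838,  90.18698861,
        -0.66237357,  64.9725646 ,  -4.30263826]), 'joint_velocities': array([ 0.07389592, -0.07572785, -0.08405209,  0.00660031,  0.03648086,
       -0.00044149, -0.03200413]), 'tau': array([ 7.83546857e-04, -6.67857957e+01,  9.85439681e-01, -3.14463401e+01,
       -6.04819693e-02,  4.26864345e-02,  1.39133017e-04]), 'eef_pos': array([0.24085806, 0.57623909, 0.25095296]), 'eef_rot': array([[-9.22666397e-01,  3.85598931e-01, -4.28606730e-04],
       [ 3.85599129e-01,  9.22665226e-01, -1.48084581e-03],
       [-1.75552037e-04, -1.53159705e-03, -9.99998812e-01]]), 'ft_force': array([-0.9254487 ,  0.38837799, -0.0342911 ]), 'wrist_torque': array([ 0.03415222, -0.01117391,  0.02140696]), 'finger_force': 0.0, 'opening': 0.09172122019010172}
scene {'fov_y': 53.831314244081014, 'cx': 324.51817827818365, 'cy': 197.16761639757175, 'rvec': array([ 1.18428966,  2.58224867, -0.72558413]), 'tvec': array([ 0.36913891, -0.28154464,  1.5925903 ])}
top {'fov_y': 54.7367123601578, 'cx': 322.0567100820451, 'cy': 197.50168527929634, 'rvec': array([ 2.19531134, -2.20606985,  0.06744436]), 'tvec': array([-0.03457886,  0.50672436,  1.43018209])}
```

View pics/top0.png

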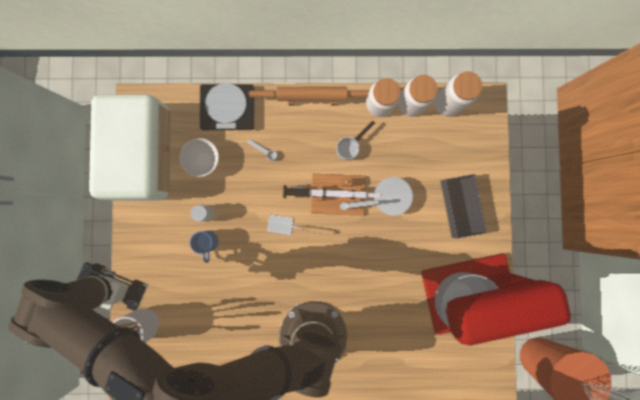

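View pics/scene0.png

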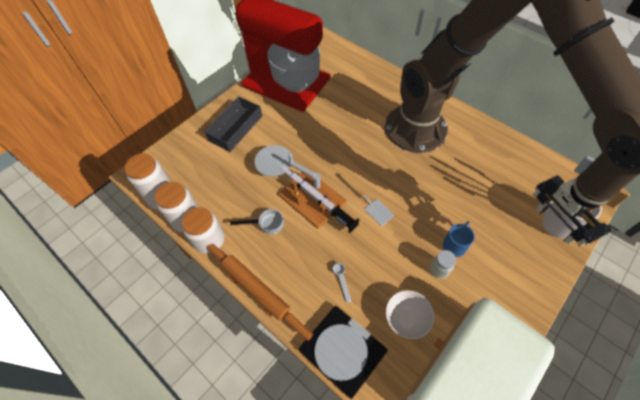

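Top view: the stand is at about (340,195), with the black handle at (295,191) to the left and the blade at (393,196). The keeper bar runs from its hinge near (346,207) to about (375,202). I'll measure on enlarged crops.

```bash
cat > h.py <<'E'
import cv2,numpy as np
from station import monitor, imaging
def cam(n):
    p=imaging.camera_params(n);R=cv2.Rodrigues(p["rvec"])[0];f=200/np.tan(np.radians(p["fov_y"]/2))
    K=np.array([[f,0,p["cx"]],[0,f,p["cy"]],[0,0,1]]);return K,R,p["tvec"],p["rvec"]
def ray(c,uv):
    K,R,t,_=c;d=R.T@np.linalg.solve(K,np.r_[uv,1.]);return -R.T@t,d
def onz(c,uv,z):
    o,d=ray(c,uv);return o+d*(z-o[2])/d[2]
def proj(c,P):
    K,R,t,rv=c;return cv2.projectPoints(np.float64(P).reshape(-1,3),rv,t,K,None)[0].reshape(-1,2)
E
python3 - <<'E'
from h import *
a=cv2.imread("pics/top0.png")[160:230,270:420];b=cv2.imread("pics/scene0.png")[135:240,240:370]
a=cv2.resize(a,(750,350),interpolation=cv2.INTER_CUBIC);cv2.imwrite("pics/topc.png",a)
cv2.imwrite("pics/scenec.png",cv2.resize(b,(715,578),interpolation=cv2.INTER_CUBIC))
E
```

```text
(no output)
```

View pics/topc.png

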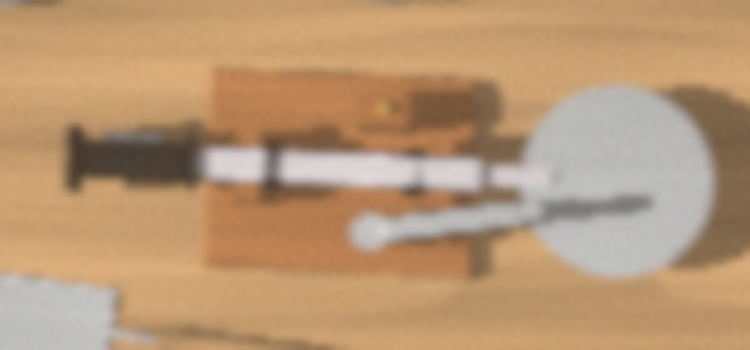

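View pics/scenec.png

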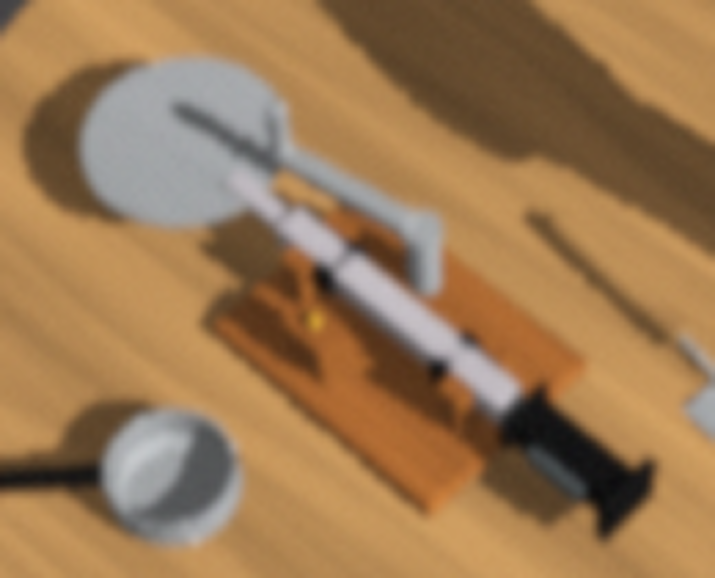

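Run:
```python
from h import *
T=cam("top");S=cam("scene")
t=lambda u,v:np.array([270+u/5-.4,160+v/5-.4]); s=lambda u,v:np.array([240+u/5.5-.41,135+v/5.5-.41])
L=onz(T,t(202,163),.055);R=onz(T,t(483,175),.055);B=onz(T,t(618,181),.05);G=onz(T,t(137,159),.055)
print("sleeve ends",L,R,np.linalg.norm(R-L),"mid",(L+R)/2,"blade",B,"grip",G)
x=(B-G);x[2]=0;x/=np.linalg.norm(x);print("dir",x,np.degrees(np.arctan2(x[1],x[0])));y=np.array([-x[1],x[0],0])
base=[onz(T,t(*p),.014) for p in((213,69),(481,82),(472,278),(204,264))]
c=np.mean(base,0);print("base",c,[np.linalg.norm(base[i]-base[(i+1)%4]) for i in range(4)])
bd=base[1]-base[0]+base[2]-base[3];print("base dir",np.degrees(np.arctan2(bd[1],bd[0])))
O=(L+R)/2;
for n,cc,p,z in(("hinge",T,t(369,231),.08),("barmidT",T,t(480,218),.072),("pegbaseS",S,s(272,152),.078),("pegtopS",S,s(272,103),.123),("hingeS",S,s(428,215),.08)):
    P=onz(cc,p,z);print(n,P,"in stand",(P-c)@x,(P-c)@y)
```

```text
sleeve ends [0.52387856 0.00703354 0.055     ] [ 0.51422778 -0.19702605  0.055     ] 0.20428767214313437 mid [ 0.51905317 -0.09499625  0.055     ] blade [ 0.50968448 -0.29620786  0.05      ] grip [0.52699766 0.05416563 0.055     ]
dir [-0.04935327 -0.99878138  0.        ] -92.82888343697225
base [ 0.51857731 -0.0971178   0.014     ] [np.float64(0.20109628681703703), np.float64(0.14696928797269482), np.float64(0.20008762162242047), np.float64(0.14606606154946794)]
base dir -93.1471521868239
hinge [ 0.47321044 -0.11218704  0.08      ] in stand 0.01728987834893706 -0.04456787418785869
barmidT [ 0.48237805 -0.19240617  0.072     ] in stand 0.09695880752560412 -0.03145235351584297
pegbaseS [ 0.4943766  -0.22712941  0.078     ] in stand 0.13104756252259317 -0.017754719400224585
pegtopS [ 0.48757119 -0.2279125   0.123     ] in stand 0.13216556612664423 -0.024513194737894598
hingeS [ 0.46659881 -0.11545277  0.08      ] in stand 0.02087794331273653 -0.05101027389062317
```

The top and scene views agree. The stand origin is about (0.519, -0.0965) with yaw -93°. The keeper is open about 1.40 rad, and the peg is near (0.488, -0.226). Next I move over the peg.

```bash
python3 -m crank '-22.4 -26.9 0 0 0 0 1;-22.4 -26.9 0 0 0 0 1;-22.4 -26.9 0 0 0 0 1;-22.4 -26.9 0 0 0 0 1;-22.4 -26.9 0 0 0 0 1;-22.4 -26.9 0 0 0 0 1;-22.4 -26.9 0 0 0 0 1;-22.4 -26.9 0 0 0 0 1;-22.4 -26.9 0 0 0 0 1;-22.4 -26.9 0 0 0 0 1;-22.4 -26.9 0 0 0 0 1;-22.4 -26.9 0 0 0 0 1'
python3 -m crank '-22.4 -26.9 0 0 0 0 1;-22.4 -26.9 0 0 0 0 1;-22.4 -26.9 0 0 0 0 1;-22.4 -26.9 0 0 0 0 1;-22.4 -26.9 0 0 0 0 1;-22.4 -26.9 0 0 0 0 1;-22.4 -26.9 0 0 0 0 1;-22.4 -26.9 0 0 0 0 1;-22.4 -26.9 0 0 0 0 1;-22.4 -26.9 0 0 0 0 1;-22.4 -26.9 0 0 0 0 1;-22.4 -26.9 0 0 0 0 1'
python3 -m crank '0 0 0 0 0 0.117 1;0 0 0 0 0 0.117 1;0 0 0 0 0 0.117 1;0 0 0 0 0 0.117 1;0 0 0 0 0 0.117 1;0 0 0 0 0 0.117 1;0 0 0 0 0 0.117 1;0 0 0 0 0 0.117 1;0 0 0 0 0 0.117 1;0 0 0 0 0 0 1;0 0 0 0 0 0 1'
python3 - <<'E'
from h import *
W=cam("wrist");cv2.imwrite("pics/w1.png",imaging.capture("wrist")[:,:,::-1])
print(-W[1].T@W[2]);print(proj(W,[[.488,-.226,.123],[.488,-.226,.078],[.4727,-.112,.078]]))
E
```

```text
t: 1.1
eef_pos: [0.3645, 0.1734, 0.2517]
eef_rot: [[-0.923, 0.386, -0.0], [0.386, 0.923, 0.0], [0.0, 0.0, -1.0]]
ft_force: [1.4, 0.2, -0.7]
opening: 0.0918
finger_force: 0.0
t: 2.1
eef_pos: [0.4881, -0.2278, 0.2514]
eef_rot: [[-0.923, 0.385, -0.0], [0.385, 0.923, 0.0], [0.0, 0.0, -1.0]]
ft_force: [-0.4, 0.4, 0.4]
opening: 0.0919
finger_force: 0.0
t: 3.02
eef_pos: [0.4879, -0.226, 0.2514]
eef_rot: [[-0.125, 0.992, -0.001], [0.992, 0.125, -0.0], [0.0, -0.001, -1.0]]
ft_force: [0.2, 0.7, 0.5]
opening: 0.0917
finger_force: 0.0
[ 0.47926807 -0.15867247  0.38383085]
[[317.73976933 196.45729369]
 [317.69453817 184.97135956]
 [316.63035378  59.52633642]]
```

View pics/w1.png

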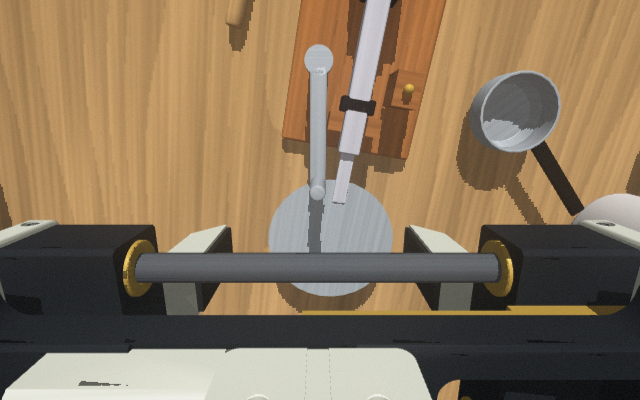

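The wrist view shows the peg top at (317,192), against a prediction of (318,196). The hinge cap is at (318,59), so the estimate is good to about 3 mm. I descend and grip the peg lightly.

```bash
python3 - <<'E'
from h import *
W=cam("wrist");P=onz(W,(317,191.5),.123);H=onz(W,(318,59),.08);print(P,H,np.linalg.norm((P-H)[:2]))
d=P-np.array(monitor.sense()["eef_pos"]);print(monitor.sense()["eef_rot"].T@d*1000)
E
python3 -m crank '0 0 28 0 0 0 0.3;0 0 28 0 0 0 0.3;0 0 28 0 0 0 0.3;0 0 28 0 0 0 0.3;2 0 20 0 0 0 0.3;0 0 10 0 0 0 0.3;0 0 0 0 0 0 0.3;0 0 0 0 0 0 0.3' 10
python3 -m crank '0 0 0 0 0 0 -1;0 0 0 0 0 0 -1;0 0 0 0 0 0 -1;0 0 0 0 0 0 -1;0 0 0 0 0 0 -1;0 0 0 0 0 0 -1;0 0 0 0 0 0 -1;0 0 0 0 0 0 -1' 10
```

```text
[ 0.48688352 -0.22185035  0.123     ] [ 0.47389235 -0.11176407  0.08      ] 0.11085016126940511
[  4.34889095  -0.50082235 128.53222361]
t: 3.73
eef_pos: [0.4879, -0.2247, 0.1101]
eef_rot: [[-0.123, 0.992, -0.0], [0.992, 0.123, -0.0], [-0.0, -0.0, -1.0]]
ft_force: [-0.1, -0.9, 0.6]
opening: 0.0599
finger_force: 0.0
t: 4.4
eef_pos: [0.4878, -0.2243, 0.1098]
eef_rot: [[-0.122, 0.993, 0.0], [0.993, 0.122, 0.0], [0.0, 0.0, -1.0]]
ft_force: [0.2, 0.5, 0.5]
opening: 0.0139
finger_force: 10.0
```

Peg gripped (14 mm opening). I swing the bar along its arc.

```bash
python3 -m crank '0 0 0 0 0 -0.05 -1;0 11.3 0 0 0 -0.1 -1;0 11.3 0 0 0 -0.1 -1;0 11.3 0 0 0 -0.1 -1;0 11.3 0 0 0 -0.1 -1;0 11.3 0 0 0 -0.1 -1;0 11.3 0 0 0 -0.1 -1' 10
python3 -m crank '0 11.3 0 0 0 -0.1 -1;0 11.3 0 0 0 -0.1 -1;0 11.3 0 0 0 -0.1 -1;0 11.3 0 0 0 -0.1 -1;0 11.3 0 0 0 -0.1 -1;0 0 0 0 0 0 -1' 10
python3 - <<'E'
import numpy as np
from station import monitor
s=monitor.sense();p=np.array(s["eef_pos"])[:2]
print("TCP rel hinge, stand:",np.array([[-.052,-.9986],[.9986,-.052]])@(p-[.4735,-.112]))
E
```

```text
t: 4.98
eef_pos: [0.5491, -0.1969, 0.1097]
eef_rot: [[-0.701, 0.713, -0.0], [0.713, 0.701, -0.0], [0.0, -0.0, -1.0]]
ft_force: [-1.2, 0.5, 1.3]
opening: 0.0139
finger_force: 10.0
t: 5.48
eef_pos: [0.5812, -0.1484, 0.1097]
eef_rot: [[-0.958, 0.287, 0.0], [0.287, 0.958, 0.001], [0.0, 0.001, -1.0]]
ft_force: [-0.8, 0.5, 1.5]
opening: 0.0138
finger_force: 10.0
TCP rel hinge, stand: [0.03075112 0.10944711]
```

```bash
python3 -m crank '0 10 0 0 0 -0.09 -1;0 8 0 0 0 -0.08 -1;0 6 0 0 0 -0.06 -1;0 5 0 0 0 -0.04 -1;0 3 0 0 0 0 -1;0 0 0 0 0 0 -1;0 0 0 0 0 0 -1' 15
python3 - <<'E'
from h import *
s=monitor.sense();p=np.array(s["eef_pos"])[:2]
print("TCP rel hinge, stand:",np.array([[-.052,-.9986],[.9986,-.052]])@(p-[.4735,-.112]))
E
```

```text
t: 6.07
eef_pos: [0.5862, -0.1191, 0.1097]
eef_rot: [[-1.0, 0.031, 0.0], [0.031, 1.0, 0.0], [-0.0, 0.0, -1.0]]
ft_force: [1.9, 0.2, 0.7]
opening: 0.0137
finger_force: 15.0
TCP rel hinge, stand: [0.00125098 0.11294469]
```

```bash
python3 -m crank '0 3 0 0 0 0 -1;0 0 0 0 0 0 -1;0 0 0 0 0 0 -1' 15
```

```text
t: 6.32
eef_pos: [0.5863, -0.1176, 0.1098]
eef_rot: [[-1.0, 0.031, 0.001], [0.031, 1.0, -0.001], [-0.001, -0.001, -1.0]]
ft_force: [2.3, -5.3, -2.3]
opening: 0.0137
finger_force: 15.0
```

```bash
python3 -m crank '0 3 0 0 0 0 -1;0 0 0 0 0 0 -1;0 0 0 0 0 0 -1' 15
python3 -m crank '0 0 0 0 0 0 0.3;0 0 0 0 0 0 0.3;0 0 0 0 0 0 0.3;0 0 0 0 0 0 0.3;0 0 0 0 0 0 0.3;0 0 0 0 0 0 0.3;0 -4 -25 0 0 0 0.6;0 0 -30 0 0 0 1;0 0 -35 0 0 0 1;0 0 0 0 0 0 1' 15
python3 - <<'E'
from h import *
S=cam("scene");T=cam("top")
im=imaging.capture("scene");cv2.imwrite("pics/s2.png",cv2.resize(im[120:245,225:375,::-1],(750,625))[:600])
E
```

```text
t: 6.57
eef_pos: [0.5864, -0.1174, 0.1099]
eef_rot: [[-0.999, 0.033, 0.001], [0.033, 0.999, -0.004], [-0.001, -0.004, -1.0]]
ft_force: [3.4, -12.1, -3.3]
opening: 0.0136
finger_force: 15.0
t: 7.4
eef_pos: [0.5892, -0.1183, 0.2061]
eef_rot: [[-1.0, 0.029, 0.009], [0.029, 1.0, -0.001], [-0.009, -0.001, -1.0]]
ft_force: [1.2, 0.0, 0.7]
opening: 0.0758
finger_force: 0.0
```

View pics/s2.png

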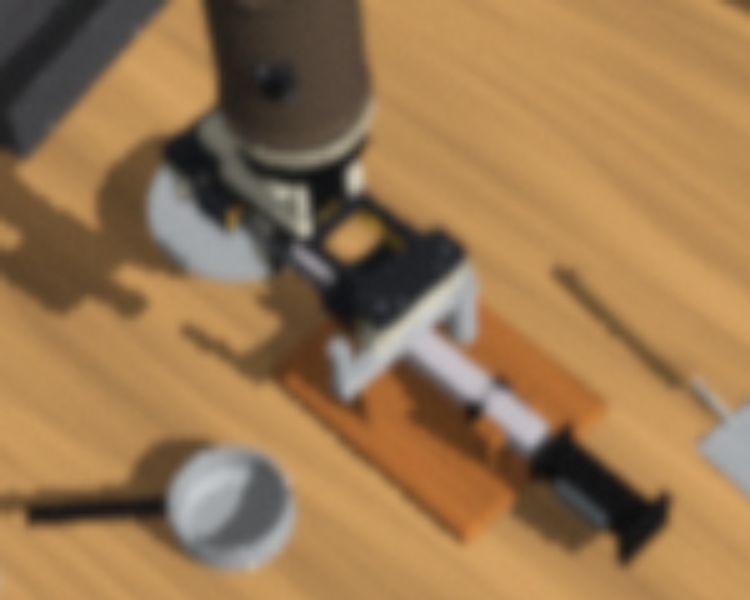

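The push stopped hard at 12 N with no further travel, within 1–2 mm of the shut position, and the stand view looks intact. Now I go above the grip and turn the tool.

```bash
python3 -m crank '11.3 28.8 0 0 0 0.12 1;0 0 0 0 0 0.1226 1;0 0 0 0 0 0.1226 1;0 0 0 0 0 0.1226 1;0 0 0 0 0 0.1226 1;0 0 0 0 0 0.1226 1;0 0 0 0 0 0.1226 1;0 0 0 0 0 0.1226 1;0 0 0 0 0 0.1226 1;0 0 0 0 0 0.1226 1;0 0 0 0 0 0.1226 1;0 0 0 0 0 0.1226 1' 25
python3 -m crank '0 0 0 0 0 0.1226 1;0 0 0 0 0 0 1' 25
python3 - <<'E'
from station import monitor
s=monitor.sense();import numpy as np
print(s["eef_rot"].T@(np.array([.5268,.0555,.2])-s["eef_pos"])*1000)
E
```

```text
t: 8.45
eef_pos: [0.5752, -0.088, 0.1989]
eef_rot: [[-0.067, 0.998, -0.001], [0.998, 0.067, 0.0], [0.0, -0.001, -1.0]]
ft_force: [0.2, 0.4, 0.4]
opening: 0.0917
finger_force: 0.0
t: 8.62
eef_pos: [0.5753, -0.0878, 0.1988]
eef_rot: [[0.055, 0.999, -0.001], [0.999, -0.055, -0.0], [-0.0, -0.001, -1.0]]
ft_force: [-0.5, 0.2, -0.7]
opening: 0.0919
finger_force: 0.0
[140.3914357  -56.23126305  -1.17792727]
```

```bash
python3 -m crank '28 -11.2 0 0 0 0 1;28 -11.2 0 0 0 0 1;28 -11.2 0 0 0 0 1;28 -11.2 0 0 0 0 1;28 -11.2 0 0 0 0 1;0 0 0 0 0 0 1;0 0 0 0 0 0 1' 25
python3 - <<'E'
from h import *
W=cam("wrist");cv2.imwrite("pics/w2.png",imaging.capture("wrist")[:,:,::-1]);s=monitor.sense();print(s["eef_pos"])
o=np.array([.5188,-.0965,0]);ex=np.array([-.052,-.9986,0]);ey=np.array([.9986,-.052,0]);z=np.array([0,0,1])
print(proj(W,[o+.02*ex+.067*ey+.123*z,o-.153*ex+.067*z,o-.115*ex+.067*z,o-.191*ex+.067*z]))
E
```

```text
t: 9.2
eef_pos: [0.5259, 0.0564, 0.1992]
eef_rot: [[0.041, 0.999, -0.001], [0.999, -0.041, 0.0], [0.0, -0.001, -1.0]]
ft_force: [-0.0, -1.3, 0.3]
opening: 0.0918
finger_force: 0.0
[0.52640576 0.05468465 0.19947401]
[[397.74980274 415.62233916]
 [318.84122061 195.61399897]
 [318.37207786 236.905107  ]
 [319.34429864 151.33611334]]
```

View pics/w2.png

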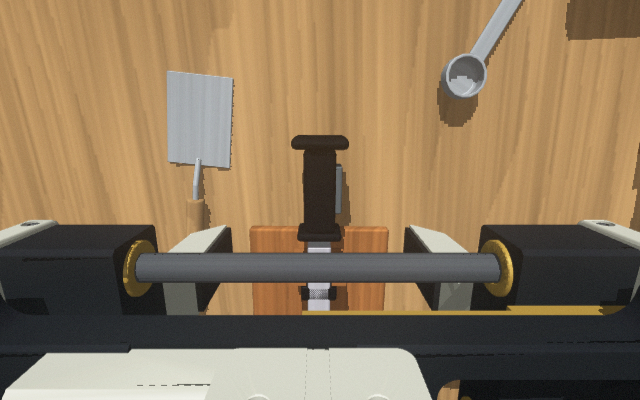

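Run:
```python
from h import *
W=cam("wrist");s=monitor.sense()
for uv,z in(((340,167),.055),((340,213),.055),((320,150),.067),((319,225),.067),((319.5,241),.061),((319,294),.061)):
    P=onz(W,uv,z);print(uv,P,s["eef_rot"].T@(P-s["eef_pos"])*1000)
```

```text
(340, 167) [0.54704622 0.07642709 0.055     ] [ 22.67758172  19.69362933 144.4624211 ]
(340, 213) [0.54587769 0.03400459 0.055     ] [-19.75485253  20.41636899 144.47310855]
(320, 150) [0.53005538 0.09343384 0.067     ] [ 38.90735039   1.95841387 132.46345419]
(319, 225) [0.52631174 0.0275878  0.067     ] [-27.04009359   1.1522208  132.4806304 ]
(319.5, 241) [0.52602139 0.00992925 0.061     ] [-44.69250898   1.65069113 138.48501893]
(319, 294) [ 0.52315618 -0.04450048  0.061     ] [-99.19584162   1.21340616 138.4991473 ]
```

The wrist view shows the grip between its flanges at (319,150) to (319,225), with the button on the right at (340,167–213). The offset is about 3 mm. I descend straight.

```bash
python3 -m crank '3 1.3 28 0 0 0 1;0 0 28 0 0 0 1;0 0 28 0 0 0 1;0 0 25 0 0 0 1;0 0 18 0 0 0 1;0 0 10 0 0 0 1;0 0 6 0 0 0 1;0 0 0 0 0 0 1;0 0 0 0 0 0 1' 25
python3 -m crank '0 0 0 0 0 0 -1;0 0 0 0 0 0 -1;0 0 0 0 0 0 -1;0 0 0 0 0 0 -1;0 0 0 0 0 0 -1;0 0 0 0 0 0 -1;0 0 0 0 0 0 -1;0 0 0 0 0 0 -1;0 0 0 0 0 0 -1;0 0 0 0 0 0 -1' 25
```

```text
t: 10.0
eef_pos: [0.5287, 0.0566, 0.0573]
eef_rot: [[0.05, 0.999, 0.001], [0.999, -0.05, -0.0], [0.0, 0.001, -1.0]]
ft_force: [-0.6, 0.0, 0.5]
opening: 0.0919
finger_force: 0.0
t: 10.83
eef_pos: [0.5281, 0.0572, 0.0567]
eef_rot: [[0.049, 0.999, -0.0], [0.999, -0.049, 0.0], [0.0, -0.0, -1.0]]
ft_force: [-1.0, -0.1, 1.3]
opening: 0.0297
finger_force: 5.6
```

```bash
python3 -m crank '0 0 0 0 0 0 -1;0 0 0 0 0 0 -1;0 0 0 0 0 0 -1;0 0 0 0 0 0 -1' 28
python3 -m crank '2 0 0 0 0 0 -1;4 0 0 0 0 0 -1;6 0 0 0 0 0 -1;8 0 0 0 0 0 -1;8 0 0 0 0 0 -1;8 0 0 0 0 0 -1;6 0 0 0 0 0 -1;0 0 0 0 0 0 -1;0 0 0 0 0 0 -1' 28
```

```text
t: 11.17
eef_pos: [0.528, 0.0573, 0.0567]
eef_rot: [[0.049, 0.999, -0.0], [0.999, -0.049, 0.0], [0.0, -0.0, -1.0]]
ft_force: [-0.9, 0.4, 1.7]
opening: 0.0286
finger_force: 28.0
t: 11.92
eef_pos: [0.5301, 0.0998, 0.0567]
eef_rot: [[0.048, 0.999, -0.0], [0.999, -0.048, 0.0], [0.0, -0.0, -1.0]]
ft_force: [-1.5, -3.2, 0.9]
opening: 0.0289
finger_force: 28.0
```

```bash
python3 -m crank '3 0 0 0 0 0 -1;6 0 0 0 0 0 -1;8 0 0 0 0 0 -1;8 0 0 0 0 0 -1;8 0 0 0 0 0 -1;8 0 0 0 0 0 -1;8 0 0 0 0 0 -1;7 0 0 0 0 0 -1;5 0 0 0 0 0 -1;3 0 0 0 0 0 -1;0 0 0 0 0 0 -1;0 0 0 0 0 0 -1' 28
```

```text
t: 12.92
eef_pos: [0.5333, 0.1631, 0.0567]
eef_rot: [[0.049, 0.999, -0.0], [0.999, -0.049, 0.0], [0.0, -0.0, -1.0]]
ft_force: [-1.7, -2.2, 0.5]
opening: 0.0287
finger_force: 28.0
```

```bash
python3 -m crank '2 0 0 0 0 0 -1;2 0 0 0 0 0 -1;0 0 0 0 0 0 -1;0 0 0 0 0 0 -1;0 0 0 0 0 0 -1' 28
```

```text
t: 13.33
eef_pos: [0.5335, 0.1671, 0.0567]
eef_rot: [[0.049, 0.999, -0.0], [0.999, -0.049, 0.0], [0.0, -0.0, -1.0]]
ft_force: [-0.5, -3.6, 1.0]
opening: 0.0285
finger_force: 28.0
```

```bash
python3 -m crank '1.5 0 0 0 0 0 -1;0 0 0 0 0 0 -1;0 0 0 0 0 0 -1;0 0 0 0 0 0 -1' 28
python3 - <<'E'
from h import *
a=imaging.capture("top")[150:240,250:420,::-1];b=imaging.capture("scene")[125:245,230:400,::-1]
cv2.imwrite("pics/f.png",np.vstack([cv2.resize(a,(510,270)),cv2.resize(b,(510,330))[:330]]))
E
```

```text
t: 13.67
eef_pos: [0.5336, 0.1687, 0.0567]
eef_rot: [[0.049, 0.999, 0.0], [0.999, -0.049, 0.0], [0.0, 0.0, -1.0]]
ft_force: [-0.9, -3.4, 0.5]
opening: 0.029
finger_force: 28.0
```

View pics/f.png

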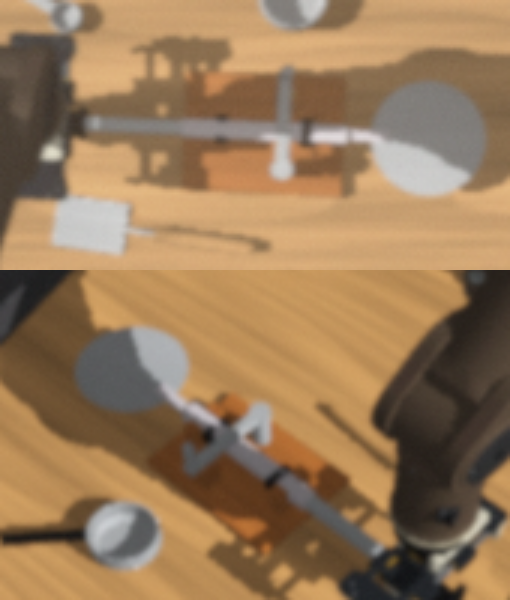

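The keeper lies square across the sleeve. The blade is at about (393,196), unmoved, so the peel is seated. I feel for the end stop.

```bash
python3 -m crank '1.5 0 0 0 0 0 -1;0 0 0 0 0 0 -1;0 0 0 0 0 0 -1;0 0 0 0 0 0 -1;0 0 0 0 0 0 -1;0 0 0 0 0 0 -1' 28
```

```text
t: 14.27
eef_pos: [0.5336, 0.1694, 0.0567]
eef_rot: [[0.05, 0.999, -0.0], [0.999, -0.05, -0.001], [-0.001, -0.0, -1.0]]
ft_force: [-1.7, -5.8, 0.2]
opening: 0.0287
finger_force: 28.0
```

```bash
python3 -c "
from station import job
print(job.sign_off())"
```

```text
the job is handed in; nothing more can be done
None
```

The job is handed in at about 14 s: the keeper is shut, the handle is drawn out about 110 mm to its end stop and held there with the button pressed, and the last pictures and arm readings bear this out, but no verdict came back.

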